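# Index the rotary table by one notch

## Task

The rotary table on the bench carries a bearing cover with six bores; bring it round to its next position. With the closed fingertips press the red plunger down so that the table is unlocked, push the table clockwise (seen from above) to the very next notch, not past it, and let the plunger spring up fully so that the table is locked there. Leave all the loose things on the bench where they are, lift nothing, and move clear.

Things in the scene. Friction and masses are not known exactly. Their poses are not given: they have to be found in the camera images.
- index_base: Fixed grey round base of the rotary table, 284 mm diameter, 18 mm high at the rim, bolted to the bench. Origin: on the axis of rotation, at bench height. On it, 40 to 46 mm above the bench, a fixed steel index plate of 212 mm diameter with six notches in its rim, 60 degrees apart, each 12 mm wide and marked by a white line on the base.
- table_axis (a point): Point on the vertical axis of rotation, 90 mm above the bench. About it turns the aluminium table (178 mm diameter) with the ring-shaped bearing cover (172 mm) clamped on it; the cover's top is 80 mm above the bench, the clamp plate's (120 mm diameter) 89 mm, the nut at the centre 106 mm.
- table (a joint): Angle of the table from its starting notch, rad; grows CLOCKWISE seen from above. It starts near 0 (the key has up to 0.02 rad of play in a notch); the next notch clockwise is at 1.047 (60 degrees). It turns with light friction (about 0.12 N m) and stays where it is left. While the plunger's key stands in a notch the table is locked.
- plunger_top (a point): Centre of the flat top of the red plunger cap, 34 mm diameter, 12 mm thick, on a blue arm that sticks out of the table; it goes round with the table, 122 mm from the axis. Its top is 90 mm above the bench when up, about 81 mm when fully pressed.
- plunger (a joint): Press depth, m: 0 up, 0.0095 fully down. Spring: 4 N rising to 9 N. Its key sits in a notch of the fixed index plate; pressed over 6 mm (best fully) the key is below the plate and the table can turn. From about 0.15 rad past the notch the plate keeps the plunger down at 6 mm by itself; at the next notch it springs up, if not held down, and locks the table.
- push_plate (a point): Middle of the near face of the blue upright push plate on the same arm, just ahead (clockwise) of the plunger, 112 mm above the bench. Plate 56 mm long along the radius, 12 mm thick, top 127 mm above the bench; face 24 mm from the plunger's centre line. Fingers that press the plunger and move clockwise bear on this face and push the table: 2 to 5 N turns it.
- grease_pot: Grease pot with green lid, 63 mm across, 54 mm high. Origin: centre of its underside. Loose bystander: leave it alone.
- dowel_pin: Steel dowel pin standing upright, 21 mm diameter, 42 mm high. Origin: centre of its underside. Loose bystander: leave it alone.
- hex_key: Black L-shaped hex key lying flat, 50 x 165 x 8 mm. Origin: centre of its underside. Loose bystander: leave it alone.
- marker: Paint marker, white with black ends, lying flat, 12 x 123 x 12 mm. Origin: centre of its underside. Loose bystander: leave it alone.
- cap_screw: Black socket head cap screw lying on its side, 15 x 44 x 15 mm. Origin: centre of its underside. Loose bystander: leave it alone.

How it is judged:
On the way, in this order (a step that is already met when the one before it is completed fails the run):
1. the plunger is pressed by the fingers until the key is out of the starting notch, before the table is turned (value of joint plunger above 0.006 m and value of joint table below 0.12 rad and contact force between the fingers and plunger above 1 N), for 0.02 s.
2. the table is on its way between the notches with the plunger down (value of joint table between 0.25 and 0.9 rad and value of joint plunger above 0.004 m), for 0.05 s.
At the end, for the whole second after the job is handed in: The table stands still at the next notch clockwise (60 degrees from the start, within 2 degrees), the plunger is up within 1.5 mm with its key in that notch, and every loose thing is within 20 mm of where it was (value of joint table between 1.012 and 1.082 rad and value of joint plunger below 0.0015 m and velocity of joint table between -0.02 and 0.02 rad/s and distance of each of grease_pot, dowel_pin, hex_key, marker, cap_screw from where it was at the start of the episode below 0.02 m); the robot touches nothing.
It fails at once if the table is turned more than 11 degrees past the next notch (value of joint table above 1.25 rad).
It fails at once if the table is turned backwards by more than 8 degrees (value of joint table below -0.15 rad).
It fails at once if a loose thing is pushed away or lifted by more than 30 mm (distance of any of grease_pot, dowel_pin, hex_key, marker, cap_screw from where it was at the start of the episode above 0.03 m).
It also fails if it takes over 38 s, if anything falls off the work surface, if the arm or the gripper's body presses on something with over 40 N, if the wrist force passes 120 N, or if a joint passes its speed limit or range.

## Robot

A 7-joint arm with a two-finger parallel gripper is mounted at the origin on a cart in front of the work surface, level with it; the furniture and walls round the work are solid. World frame = base frame: x ahead of the robot, y to its left, z up, the work surface at z = 0. Lengths are in m, angles in rad, forces in N, time in s.
With the tool pointing down it reaches from about 0.4 to 0.85 m from the base axis. Payload 10.4 kg.
Tool frame: the origin (TCP) lies midway between the tips of the shut fingers; the grasp point (between the pads) lies 19 mm behind it; z points along the fingers, x is the direction in which the jaws open and shut, and the axes are right-handed (so a half turn about z gives the same grasp; the last joint's range is limited). The gripper opens to 87 mm and grips with 3 to 60 N. Pads are 19 mm wide; open, the fingers measure 117 mm over their backs; the gripper's body (75 mm by 190 mm) begins 51 mm behind the grasp point.
Start: joints at [-1.361, 0.332, -0.065, 1.46, 0.022, 1.35, -0.088], TCP at [0.144, 0.608, 0.223] pointing down, gripper open.
Joint ranges: [-2.6, 2.6], [-0.5, 2.12], [-1.47, 1.34], [0.16, 2.42], [-1.27, 4.41], [0.06, 2.06], [-2.6, 2.6]. Speed limits (rad/s): [2.22, 2.22, 2.79, 2.79, 3.14, 3.14, 3.14].

## Interface

Orientations are given as a unit quaternion [x, y, z, w].
In Python, from bench import r gives the robot as it stands. The module is installed in compiled form; this text tells all that it offers.
- The arm moves only by the tool play_rows, never from a script. Its argument "commands" is a list of rows, each a list of 7 numbers: the shift along the world's x, y, z in cm, then the turn, a rotation vector about the world's x, y, z in rad, then the finger opening in cm, from 0 to 8.7. A call has 1 to 20 rows; each row shifts and turns the commanded pose from where the row before left it; what a row does not reach is not made up. A row lasts 1/8 s, in which the tool goes at most 62.5 mm and 10.7 degrees, less where a joint would pass 70% of its speed; a pose out of reach is approached as far as the arm can. A call is refused whole if a number of a shift passes 6.25 or a number of a turn 0.188, either way. A call with a gripper value outside its range is refused whole. The fingers move at their own pace and stop on an object; "grip_force" is the grip in N (left out, the last holds). Time passes only in rows, so rows that do not move let the fingers close. It gives the time, the measured TCP pose, the force and the opening at its end, in the units of the state.
- r.read_state(): the state, without advancing time (a new reading comes with each control period).
- r.camera(name): name is "side" or "top"; returns a dict with "img" (420x560x3 uint8, red, green, blue), "K" (3x3 intrinsics, pixels), "camera_from_world" (4x4, takes a point from world to camera coordinates). Camera axes: x right, y down, z forward; pixel columns grow to the right and rows downward; lengths in m; the calibration is good to about 2 mm. A picture is of the moment at which its call begins. There is no depth.
- r.close_job(): hands the job in, once; it reports no verdict.
The state is a dict: "time": time; "joint_positions": joint angles; "joint_vel": joint speeds; "joint_torque": joint torques, N m; "ee_pos": TCP position; "eef_rot": TCP orientation; "ft_force": force on the tool from outside, world axes, zero at the start; "torque": the same for the moment, N m; "width": finger opening in m.
Only numpy, scipy, OpenCV 4.12 (cv2) and the standard library are available. Lean on these libraries where they do the work, as an engineer would, in place of code of your own. Each camera call takes 0.05 s, during which the arm holds its last target. There are 200 camera calls.

## Working session

There is one attempt and no reset: what is moved stays moved. The work goes in short steps, Python scripts to look and compute and a tool call to move; the robot and the scene stay as the last step left them, time stands still between calls to the robot, and variables do not carry over. Pictures are saved under pics/ and viewed, about 8 in all and at most 12, crops included, and the job is handed in when it is done.

Besides the shell and the picture viewer there is one more tool, called after "Call:" as name(argument=value, ...), one argument or row to a line, values as JSON. play_rows: Moves the arm, as the interface text tells. Its arguments: {"type":"object","properties":{"commands":{"type":"array","items":{"type":"array","items":{"type":"number"}}},"grip_force":{"type":"number"}},"required":["commands"]}

```bash
mkdir -p pics; python3 - <<'E'
from bench import r
import cv2
for n in("top","side"):
    c=r.camera(n); cv2.imwrite(f"pics/{n}0.png",c["img"][:,:,::-1]); print(c["K"],c["camera_from_world"])
s=r.read_state();print(s["time"],s["ee_pos"],s["eef_rot"],s["width"])
E
```

```text
[[474.67321474   0.         276.54370442]
 [  0.         474.67321474 219.1833793 ]
 [  0.           0.           1.        ]] [[ 0.00155271 -0.99995472  0.00938852  0.11704418]
 [-0.99877665 -0.00201477 -0.049408    0.49293637]
 [ 0.04942467 -0.00930031 -0.99873455  1.09180946]
 [ 0.          0.          0.          1.        ]]
[[414.7479329    0.         276.12819535]
 [  0.         414.7479329  211.62187388]
 [  0.           0.           1.        ]] [[ 8.54772098e-01 -5.19003041e-01 -7.09978535e-04 -3.42533365e-01]
 [-2.69709197e-01 -4.43028005e-01 -8.54975518e-01  2.60919903e-01]
 [ 4.43420354e-01  7.31000704e-01 -5.18667871e-01  6.38922538e-01]
 [ 0.00000000e+00  0.00000000e+00  0.00000000e+00  1.00000000e+00]]
0.1 [0.14410664 0.60781347 0.22184929] [ 7.84433331e-01  6.20212831e-01 -4.80816068e-04  4.03280291e-04] 0.08704404629066097
```

View pics/top0.png

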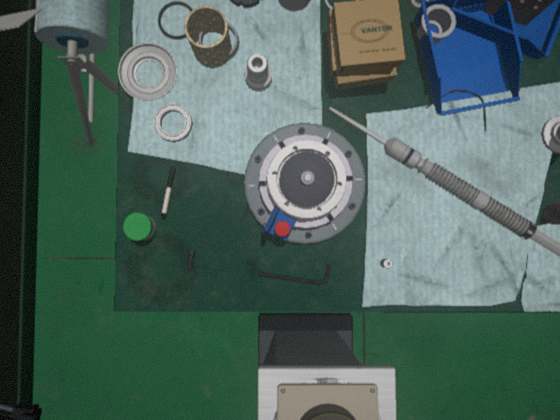

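View pics/side0.png

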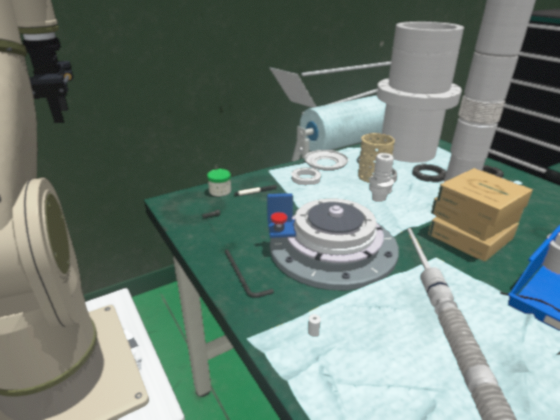

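The top view shows the table centre (nut) near (307,178), the red cap near (282,229) and the blue plate clockwise of it. The side view agrees, with the cap near (279,218). Next I measure these points.

```bash
cat > h.py <<'E'
import numpy as np, cv2
def ray(c,u,v,z):
    T=c["camera_from_world"];R=T[:3,:3];o=-R.T@T[:3,3]
    d=R.T@np.linalg.solve(c["K"],[u,v,1]);return o+d*(z-o[2])/d[2]
def proj(c,p):
    T=c["camera_from_world"];q=c["K"]@(T[:3,:3]@p+T[:3,3]);return q[:2]/q[2]
def red(c,box):
    x0,y0,x1,y1=box;h=cv2.cvtColor(c["img"],cv2.COLOR_RGB2HSV)[y0:y1,x0:x1]
    m=((h[...,0]<8)|(h[...,0]>172))&(h[...,1]>150)&(h[...,2]>90)
    n,l,s,ce=cv2.connectedComponentsWithStats(m.astype(np.uint8));i=1+np.argmax(s[1:,4])
    return ce[i]+[x0,y0],s[i]
E
python3 - <<'E'
from bench import r
from h import *
c=r.camera("top");s=r.camera("side")
p,st=red(c,(230,120,380,260));P=ray(c,*p,.09);print("cap",p,st,P,"side",proj(s,P),red(s,(240,180,320,260)))
g=cv2.cvtColor(c["img"],cv2.COLOR_RGB2GRAY)
# dark clamp plate, z=.089
m=np.zeros_like(g);m[140:215,268:345]=(g[140:215,268:345]<95)
n,l,q,ce=cv2.connectedComponentsWithStats(m);i=l[170,290]
k,=[cv2.findContours((l==i).astype(np.uint8),0,2)[0][0]];e=cv2.minEnclosingCircle(k)
A=ray(c,*e[0],.089);print("axis",e,A,"nut side",proj(s,A+[0,0,.017]))
d=(P-A)[:2];print("r",np.hypot(*d),"ang",np.degrees(np.arctan2(d[1],d[0])))
im=c["img"][100:260,230:385,::-1];a=cv2.resize(im,None,fx=3.5,fy=3.5,interpolation=2)
cv2.imwrite("pics/crop.png",a)
for n,u,v,z in(("pot",138,227,.054),("screw",192,260,.01),("marker",169,190,.01),("hexa",262,273,.005),("hexb",328,265,.005),("hexc",325,282,.005),("pin",386,263,.042)):print(n,ray(c,u,v,z).round(3))
E
```

```text
cap [281.85802469 228.51851852] [ 45 102  15  14 162] [0.46870688 0.10715629 0.09      ] side [277.27358653 216.38326975] (array([278.72131148, 217.27868852]), array([ 32,  33,  15,  10, 122], dtype=int32))
axis ((306.6395263671875, 178.17442321777344), 28.946285247802734) [0.57821138 0.05341102 0.089     ] nut side [334.56877267 207.22667676]
r 0.12198274232284523 ang 153.85800251704694
pot [0.473 0.427 0.054]
screw [0.398 0.313 0.01 ]
marker [0.56  0.369 0.01 ]
hexa [0.368 0.151 0.005]
hexb [ 0.386 -0.002  0.005]
hexc [0.347 0.005 0.005]
pin [ 0.393 -0.129  0.042]
```

View pics/crop.png

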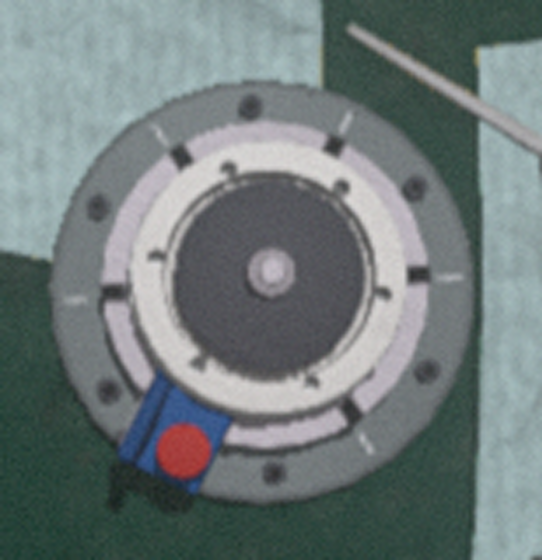

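The numbers agree: the cap-to-axis radius is 122.0 mm, and the side view matches within 2 px. The axis is at (0.578, 0.053) and the cap at (0.469, 0.107), at 153.9°, so it has to go to 93.9°. I'll move above the cap with the fingers closed and the jaw axis tangential.

Call:
play_rows(
  commands=[
    [2.72,-4.14,0,0,0,-0.0185,0],
    [2.72,-4.14,0,0,0,-0.0185,0],
    [2.72,-4.14,0,0,0,-0.0185,0],
    [2.72,-4.14,0,0,0,-0.0185,0],
    [2.72,-4.14,0,0,0,-0.0185,0],
    [2.72,-4.14,0,0,0,-0.0185,0],
    [2.72,-4.14,0,0,0,-0.0185,0],
    [2.72,-4.14,0,0,0,-0.0185,0],
    [2.72,-4.14,0,0,0,-0.0185,0],
    [2.72,-4.14,0,0,0,-0.0185,0],
    [2.72,-4.14,0,0,0,-0.0185,0],
    [2.72,-4.14,0,0,0,-0.0185,0],
    [0,0,0,0,0,0,0],
    [0,0,0,0,0,0,0],
    [0,0,0,0,0,0,0],
  ],
  grip_force=20,
)

```text
time: 2.08
ee_pos: [0.47, 0.1126, 0.2225]
eef_rot: [0.848, 0.53, -0.0, -0.0]
ft_force: [-0.2, -0.4, 0.5]
width: 0.0005
```

Call:
play_rows(
  commands=[
    [-0.05,-0.2,-3,0,0,0,0],
    [0,0,-4,0,0,0,0],
    [0,0,-3,0,0,0,0],
    [0,0,-1.3,0,0,0,0],
    [0,0,0,0,0,0,0],
    [0,0,0,0,0,0,0],
  ],
)

```text
time: 2.82
ee_pos: [0.4708, 0.1098, 0.1108]
eef_rot: [0.848, 0.53, 0.001, 0.0]
ft_force: [-0.6, 0.3, -0.5]
width: 0.0007
```

```bash
python3 - <<'E'
from bench import r
from h import *
s=r.camera("side");t=r.camera("top")
a=cv2.resize(s["img"][120:280,210:370,::-1],(440,440),interpolation=2);b=cv2.resize(t["img"][140:300,210:370,::-1],(340,340),interpolation=2)
o=np.zeros((440,780,3),np.uint8);o[:,:440]=a;o[:340,440:]=b;cv2.imwrite("pics/near.png",o)
q=r.read_state();print(q["ee_pos"],proj(s,q["ee_pos"]),q["ft_force"])
E
```

```text
[0.47077313 0.10972114 0.11068977] [277.48430159 207.19144893] [0.46325026 0.85725614 0.10453935]
```

View pics/near.png

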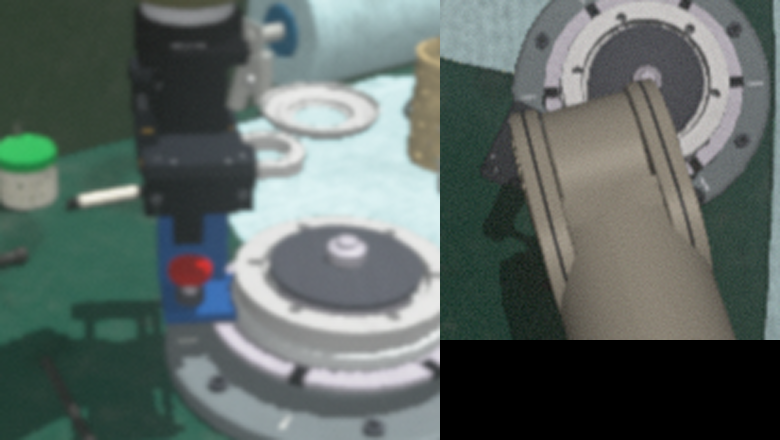

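In the side crop the fingertips sit just above the red cap at about (190,260), with the blue plate behind them. The top view is blocked by the arm. Now I press.

Call:
play_rows(
  commands=[
    [0,0,-1,0,0,0,0],
    [0,0,-0.8,0,0,0,0],
    [0,0,-0.6,0,0,0,0],
    [0,0,-0.5,0,0,0,0],
    [0,0,0,0,0,0,0],
    [0,0,0,0,0,0,0],
  ],
)

```text
time: 3.68
ee_pos: [0.4705, 0.11, 0.0811]
eef_rot: [0.848, 0.53, 0.001, -0.0]
ft_force: [-1.7, 1.2, 8.9]
width: 0.0003
```

Fully pressed: z is 0.081 and the force 8.9 N. Next I work out the arc rows.

```bash
python3 - <<'E'
import numpy as np
a=np.array([.5782,.0534]);c=np.array([.4705,.1100])
R=lambda t:np.array([[np.cos(t),np.sin(t)],[-np.sin(t),np.cos(t)]])
p=c
for i in range(1,29):
    q=a+R(i*.04)@(c-a);print(i,i*.04,(100*(q-p)).round(2),q.round(4));p=q
E
```

```text
1 0.04 [0.23 0.43] [0.4728 0.1143]
2 0.08 [0.25 0.42] [0.4754 0.1184]
3 0.12 [0.27 0.41] [0.4781 0.1225]
4 0.16 [0.28 0.39] [0.4809 0.1264]
5 0.2 [0.3  0.38] [0.4839 0.1303]
6 0.24 [0.31 0.37] [0.487 0.134]
7 0.28 [0.33 0.36] [0.4903 0.1376]
8 0.32 [0.34 0.34] [0.4938 0.141 ]
9 0.36 [0.36 0.33] [0.4973 0.1443]
10 0.4 [0.37 0.32] [0.501  0.1475]
11 0.44 [0.38 0.3 ] [0.5049 0.1505]
12 0.48 [0.39 0.29] [0.5088 0.1533]
13 0.52 [0.41 0.27] [0.5129 0.156 ]
14 0.56 [0.42 0.25] [0.517  0.1586]
15 0.6 [0.43 0.24] [0.5213 0.1609]
16 0.64 [0.43 0.22] [0.5256 0.1631]
17 0.68 [0.44 0.2 ] [0.53   0.1651]
18 0.72 [0.45 0.18] [0.5346 0.167 ]
19 0.76 [0.46 0.17] [0.5391 0.1686]
20 0.8 [0.46 0.15] [0.5438 0.1701]
21 0.84 [0.47 0.13] [0.5485 0.1714]
22 0.88 [0.47 0.11] [0.5532 0.1725]
23 0.92 [0.48 0.09] [0.558  0.1734]
24 0.96 [0.48 0.07] [0.5628 0.1741]
25 1.0 [0.48 0.05] [0.5676 0.1746]
26 1.04 [0.49 0.03] [0.5725 0.1749]
27 1.08 [0.49 0.01] [0.5774 0.1751]
28 1.12 [ 0.49 -0.01] [0.5822 0.175 ]
```

Call:
play_rows(
  commands=[
    [0.23,0.43,0,0,0,-0.04,0],
    [0.25,0.42,0,0,0,-0.04,0],
    [0.27,0.41,0,0,0,-0.04,0],
    [0.28,0.39,0,0,0,-0.04,0],
    [0.3,0.38,0,0,0,-0.04,0],
    [0.31,0.37,0,0,0,-0.04,0],
    [0.33,0.36,0,0,0,-0.04,0],
    [0.34,0.34,0,0,0,-0.04,0],
    [0.36,0.33,0,0,0,-0.04,0],
    [0.37,0.32,0,0,0,-0.04,0],
    [0.38,0.3,0,0,0,-0.04,0],
    [0.39,0.29,0,0,0,-0.04,0],
    [0,0,0,0,0,0,0],
  ],
)

```text
time: 5.3
ee_pos: [0.5093, 0.1537, 0.0813]
eef_rot: [0.95, 0.313, 0.001, -0.0]
ft_force: [-0.8, 1.7, 9.2]
width: 0.0006
```

```bash
python3 - <<'E'
from bench import r
from h import *
s=r.camera("side");cv2.imwrite("pics/mid.png",cv2.resize(s["img"][110:290,210:410,::-1],(600,540),interpolation=2))
q=r.read_state();print(q["time"],q["ee_pos"],q["ft_force"],q["eef_rot"])
E
```

```text
5.35 [0.50925159 0.15365628 0.08129351] [0.17659723 1.53048955 9.21508718] [ 9.49816233e-01  3.12805951e-01  1.20826775e-03 -3.18050243e-04]
```

View pics/mid.png

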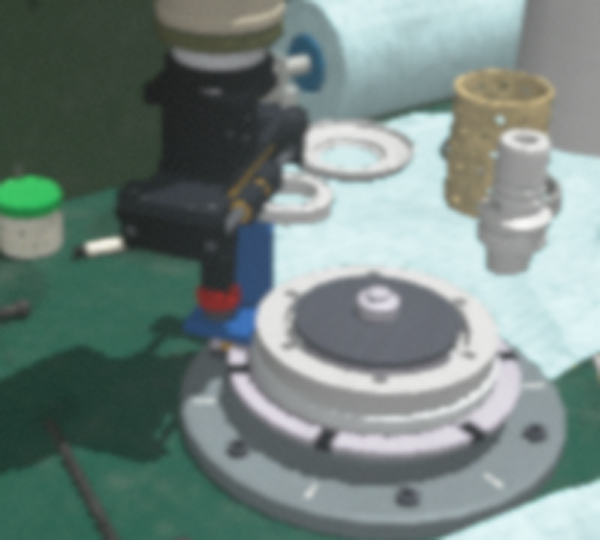

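The table has turned and the cap is still down under the fingers, near (219,298) in the crop. I'll go a little further, then lift the tips off the cap to z≈0.097 so only the plate is pushed and the plunger can spring up.

Call:
play_rows(
  commands=[
    [0.41,0.27,0,0,0,-0.04,0],
    [0.42,0.25,0,0,0,-0.04,0],
    [0.43,0.24,0,0,0,-0.04,0],
    [0,0,0.8,0,0,0,0],
    [0,0,0.8,0,0,0,0],
    [0.43,0.22,0,0,0,-0.04,0],
    [0.44,0.2,0,0,0,-0.04,0],
    [0.45,0.18,0,0,0,-0.04,0],
    [0.46,0.17,0,0,0,-0.04,0],
    [0.46,0.15,0,0,0,-0.04,0],
    [0.47,0.13,0,0,0,-0.04,0],
    [0.47,0.11,0,0,0,-0.04,0],
    [0.48,0.09,0,0,0,-0.04,0],
    [0,0,0,0,0,0,0],
  ],
)

```text
time: 7.1
ee_pos: [0.5581, 0.1728, 0.0967]
eef_rot: [0.995, 0.097, 0.001, 0.0]
ft_force: [0.1, -0.8, 0.4]
width: 0.0007
```

```bash
python3 - <<'E'
from bench import r
from h import *
s=r.camera("side");p,st=red(s,(270,170,340,240));P=ray(s,*p,.079);d=P[:2]-[.5782,.0534]
print(p,st,P,np.hypot(*d),"table",np.radians(153.86)-np.arctan2(d[1],d[0]))
cv2.imwrite("pics/late.png",cv2.resize(s["img"][110:290,210:410,::-1],(600,540),interpolation=2))
E
```

```text
[291.7027027  199.64864865] [18 27  9  6 37] [0.54477411 0.1675223  0.079     ] 0.11891673342770412 table 0.8296411823298766
```

View pics/late.png

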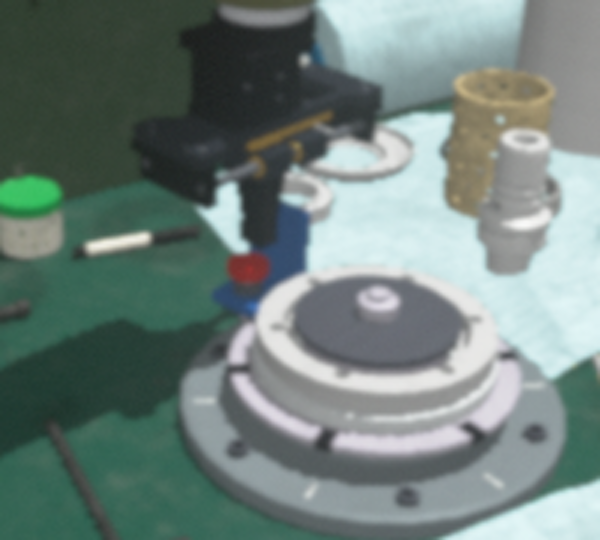

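The tips are off the cap, seen at (248,268) in the crop, and touch only the plate. The table is at about 0.83–0.86 rad. I finish slowly and watch the force.

Call:
play_rows(
  commands=[
    [0.24,0.04,0,0,0,-0.02,0],
    [0.24,0.03,0,0,0,-0.02,0],
    [0.24,0.03,0,0,0,-0.02,0],
    [0.24,0.02,0,0,0,-0.02,0],
    [0.24,0.02,0,0,0,-0.02,0],
    [0.24,0.01,0,0,0,-0.02,0],
    [0.24,0.01,0,0,0,-0.02,0],
    [0,0,0,0,0,0,0],
  ],
)

```text
time: 8.15
ee_pos: [0.5745, 0.1745, 0.0966]
eef_rot: [1.0, 0.028, 0.0, 0.0]
ft_force: [-0.8, -0.4, 0.2]
width: 0.0004
```

```bash
cat > m.py <<'E'
from bench import r
from h import *
s=r.camera("side");p,st=red(s,(270,160,350,240))
q=r.read_state();print(q["ee_pos"],q["ft_force"])
for z in(.079,.085):
    P=ray(s,*p,z);d=P[:2]-[.5782,.0534];print(p,st,P,np.hypot(*d),"table",np.radians(153.86)-np.arctan2(d[1],d[0]))
E
python3 m.py
```

```text
[0.57447685 0.17445595 0.0965968 ] [-1.93968706  0.41379111  0.56280677]
[296.52631579 198.05263158] [23 37  8  3 19] [0.55851554 0.16798752 0.079     ] 0.1162659787458281 table 0.9444423987166861
[296.52631579 198.05263158] [23 37  8  3 19] [0.5524721  0.15918469 0.085     ] 0.1088683895515073 table 0.8759892698554801
```

Call:
play_rows(
  commands=[
    [0.2,0,0,0,0,-0.016,0],
    [0.2,0,0,0,0,-0.016,0],
    [0.2,-0.01,0,0,0,-0.016,0],
    [0,0,0,0,0,0,0],
  ],
)

```text
time: 8.7
ee_pos: [0.5805, 0.1744, 0.0966]
eef_rot: [1.0, 0.004, 0.0, 0.0]
ft_force: [-0.7, 0.8, -0.0]
width: 0.0004
```

```bash
python3 m.py
```

```text
[0.58039488 0.174299   0.09654185] [-0.88905547 -0.48306606  0.08303867]
[297.57142857 197.14285714] [26 36  4  3  7] [0.56301912 0.17033313 0.079     ] 0.11791444261909863 table 0.9854640240403008
[297.57142857 197.14285714] [26 36  4  3  7] [0.55691882 0.16150069 0.085     ] 0.11017552948038807 table 0.9201884385140455
```

Call:
play_rows(
  commands=[
    [0.2,-0.01,0,0,0,-0.016,0],
    [0.2,-0.01,0,0,0,-0.016,0],
    [0,0,0,0,0,0,0],
  ],
)

```text
time: 9.12
ee_pos: [0.5846, 0.1739, 0.0966]
eef_rot: [1.0, -0.012, 0.0, 0.0]
ft_force: [-0.0, 0.3, -0.8]
width: 0.0002
```

```bash
python3 m.py; python3 - <<'E'
from bench import r
import cv2
s=r.camera("side");cv2.imwrite("pics/l2.png",cv2.resize(s["img"][150:260,240:380,::-1],(700,550),interpolation=2))
E
```

```text
[0.58456965 0.17389656 0.09663998] [0.74736327 0.55751562 0.13404685]
[299.55555556 194.33333333] [27 33  6  3  9] [0.57462872 0.17922532 0.079     ] 0.12587599134081615 table 1.0861920490002304
[299.55555556 194.33333333] [27 33  6  3  9] [0.56838184 0.17028061 0.085     ] 0.11729225462065786 table 1.0307623992448562
```

View pics/l2.png

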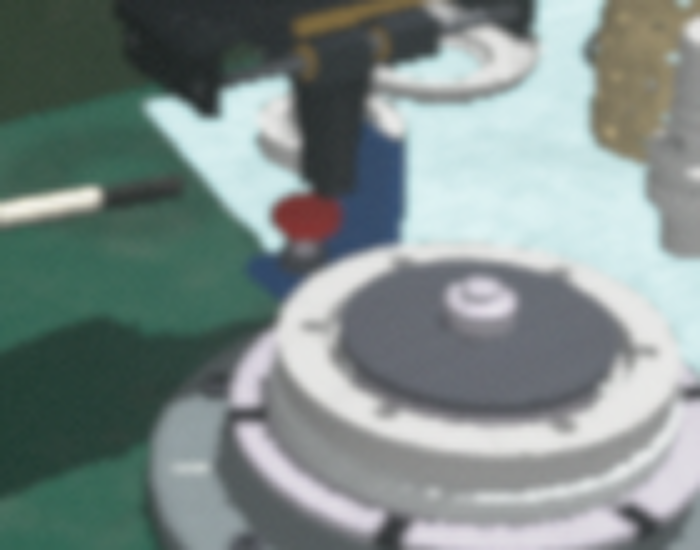

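The cap appears to have risen, with its stem visible under it. I confirm by comparing it with the predicted locked and unlocked pixels, and with a slight extra push.

Call:
play_rows(
  commands=[
    [0.15,-0.01,0,0,0,-0.012,0],
    [0.15,-0.01,0,0,0,-0.012,0],
    [0,0,0,0,0,0,0],
  ],
)

```text
time: 9.6
ee_pos: [0.5866, 0.174, 0.0964]
eef_rot: [1.0, -0.024, -0.001, 0.0]
ft_force: [-4.2, -0.5, 1.9]
width: 0.0008
```

```bash
python3 - <<'E'
from bench import r
from h import *
s=r.camera("side");q=r.read_state();print(q["ee_pos"],q["ft_force"])
h=cv2.cvtColor(s["img"],cv2.COLOR_RGB2HSV)[170:220,280:330].astype(int)
m=((h[...,0]<10)|(h[...,0]>168))&(h[...,1]>130)&(h[...,2]>60);v,u=np.nonzero(m);print("red box",u.min()+280,u.max()+280,v.min()+170,v.max()+170,"c",u.mean()+280,v.mean()+170)
for t in(.95,1.0,1.047,1.09):
  a=np.radians(153.86)-t
  for z in(.084,.09):print(t,z,proj(s,np.array([.5782+.122*np.cos(a),.0534+.122*np.sin(a),z])))
E
```

```text
[0.58661817 0.17396609 0.09641573] [-5.39434927  0.16494185  2.77972704]
red box 297 306 190 196 c 301.5 192.93333333333334
0.95 0.084 [295.10377243 195.1882265 ]
0.95 0.09 [295.16302632 192.93461999]
1.0 0.084 [297.05206043 194.38945941]
1.0 0.09 [297.11736294 192.14095338]
1.047 0.084 [298.94837148 193.68839979]
1.047 0.09 [299.01954365 191.44438311]
1.09 0.084 [300.73522489 193.08988538]
1.09 0.09 [300.81191507 190.8497106 ]
```

The resistance rose to 5 N and the tool stalled, so the table is locked. I back off, lift and move clear.

Call:
play_rows(
  commands=[
    [-0.4,0,0,0,0,0,0],
    [-0.3,0,0,0,0,0,0],
    [0,0,2,0,0,0,0],
    [0,0,4,0,0,0,0],
    [0,0,4,0,0,0,0],
    [0,0,3,0,0,0,0],
    [-3,4,0,0,0,0,0],
    [-3,5,0,0,0,0,0],
    [-3,5,0,0,0,0,0],
    [-3,5,0,0,0,0,0],
    [-3,5,0,0,0,0,0],
    [-3,5,0,0,0,0,0],
    [-3,4,0,0,0,0,0],
    [-3,4,0,0,0,0,0],
    [0,0,0,0,0,0,0],
    [0,0,0,0,0,0,0],
  ],
)

```text
time: 11.65
ee_pos: [0.3411, 0.5436, 0.2277]
eef_rot: [1.0, -0.024, 0.001, -0.0]
ft_force: [0.4, 0.2, -0.3]
width: -0.0
```

```bash
python3 - <<'E'
from bench import r
from h import *
s=r.camera("side");t=r.camera("top");q=r.read_state();print(q["time"],q["ee_pos"],q["ft_force"])
ps,_=red(s,(270,160,350,240));pt,st=red(t,(220,120,380,260));P=ray(t,*pt,.09);d=P[:2]-[.5782,.0534]
print(pt,st,P,np.hypot(*d),"table",np.radians(153.86)-np.arctan2(d[1],d[0]))
print("side",ps,"pred up/down",proj(s,P)+[1.4,.9],proj(s,P-[0,0,.006])+[1.4,.9])
o=np.zeros((420,800,3),np.uint8)
o[:,:400]=cv2.resize(t["img"][130:300,110:400,::-1],(400,420));o[:,400:]=cv2.resize(s["img"][150:310,190:400,::-1],(400,420))
cv2.imwrite("pics/end.png",o)
E
```

```text
11.75 [0.34177654 0.54285825 0.22752249] [-0.17252259  0.12623022  0.28807723]
[250.63970588 180.84558824] [ 24  54  14  14 136] [0.57191053 0.17491611 0.09      ] 0.12167876635078162 table 1.0628550879760792
side [301.63636364 192.28787879] pred up/down [301.15725773 192.17421678] [301.08378728 194.4171369 ]
```

View pics/end.png

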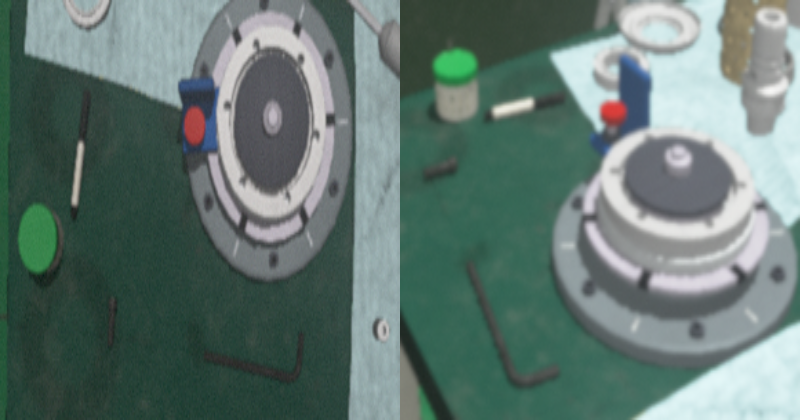

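The final picture shows the cap clear of the fingers and up: side row 192.3, predicted 192.2 up against 194.4 down. The table is at about 1.06 rad, and the loose things have not moved. I hand in.

```bash
python3 -c "
from bench import r
print(r.close_job())"
```

```text
the job is handed in; nothing more can be done
None
```

I turned the table one notch clockwise, let the plunger spring up to lock it there, and handed the job in at about 11.8 s; no verdict is reported.

**What I did:** I pressed the plunger fully with the closed fingertips (about 9 N) and pushed the table round. Partway I lifted the tips off the cap and pushed only the blue plate. At the next notch the push force rose to about 5 N and the tool stalled, which showed the key was in. I then backed off, lifted and moved clear.

**Last checks:**
- **Table angle:** the top camera gives about 1.063 rad, inside the 1.012–1.082 window. It is 0.016 rad above the nominal 1.047, which is within the key's play and the measuring error.
- **Plunger:** the cap sits at side-view row 192.3, against 192.2 predicted for up and 194.4 for held down, so it is up.
- **Loose things:** by eye, all five look to be where they started; I did not re-measure their positions.
- **Robot:** it stands clear, with wrist force near zero.

No check failed or disagreed at the end. During the last part of the push the fingers hid much of the cap, so the angles read then were rough; I relied on force and the final unobstructed views instead.

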